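# Nudge a beech block into the corner of a bench stop

## Robot

A 6-joint arm with a two-finger parallel gripper is mounted at the origin on a cart in front of the work surface, level with it; the furniture and walls round the work are solid. World frame = base frame: x ahead of the robot, y to its left, z up, the work surface at z = 0. Lengths are in m, angles in rad, forces in N, time in s.
With the tool pointing down it reaches from about 0.25 to 0.775 m from the base axis. Payload 4 kg.
Tool frame: the origin (TCP) lies at the very end of the fingers, on their centre line; the grasp point (between the pads) lies 19 mm behind it (robot.pinch_z is the distance from the TCP to the grasp point, in m); z points along the fingers, y is the line along which they close (so a half turn about z gives the same grasp; the last joint's range is limited). The gripper opens to 94 mm and grips with 3 to 60 N. Pads are 16 mm wide; open, the fingers measure 119 mm over their backs; the gripper's body (75 mm by 177 mm) begins 78 mm behind the grasp point.
Start: joints at [-1.275, 0.087, 1.371, -0, 1.684, -0.103], TCP at [0.214, -0.507, 0.206] pointing down, gripper open.
Joint ranges: [-3.1, 3.1], [-0.76, 2.03], [0.27, 2.55], [-1.08, 4.22], [0.17, 2.65], [-2.57, 2.57]. Speed limits (rad/s): [2.79, 2.79, 3.14, 3.14, 3.14, 3.14].

## Interface

Orientations are given as [roll, pitch, yaw] about the fixed x, y, z axes, in that order (R = Rz(yaw) Ry(pitch) Rx(roll)).
In Python, from bench import robot gives the robot as it stands.
- The arm moves only by the tool arm_command, never from a script. Its argument "targets" is one flat list of numbers, 7 for each row, row after row: the turn, a rotation vector about the tool's x, y, z in degrees, then the shift along the tool's x, y, z in mm, then the closure, from -1 (fully open) to 1 (shut). In form: [ax, ay, az, x, y, z, hand, ax, ay, az, x, y, z, hand, ...]. A call has 1 to 20 rows; each row is the pose to reach, as a shift and turn from the pose commanded when the call began, along the tool's axes at that moment; what a row does not reach only later rows make up. A row lasts 1/10 s, in which the tool goes at most 50 mm and 8.59 degrees, less where a joint would pass 70% of its speed; a pose out of reach is approached as far as the arm can. A call with a gripper value outside its range is refused whole. The fingers move at their own pace and stop on an object; the grip force is fixed at half the most. Time passes only in rows, so rows that repeat a pose let the fingers close. It gives the time, the measured TCP pose, the force, the opening and the grip force at its end, in the units of the state.
- robot.get_obs(): the state, without advancing time (a new reading comes with each control period).
- robot.snapshot(name): name is "scene" or "top" or "wrist"; returns a dict with "color" (400x640x3 uint8, red, green, blue), "range_z" (400x640 float32, m along the optical axis (not along the pixel's ray), 0 where there is no reading), "fx", "fy", "cx", "cy" (pixels), "dist_coeffs" ([k1, k2, p1, p2, k3] as OpenCV has them; the pictures are not rectified), "T" (4x4, takes a point from camera to world coordinates); the wrist camera has in their place "T_tool_cam" (4x4, takes a point from camera to tool coordinates, whose origin is the TCP and whose axes are the flange's). Camera axes: x right, y down, z forward; pixel columns grow to the right and rows downward; lengths in m; the calibration is good to about 2 mm. A picture is of the moment at which its call begins: read the wrist's pose just before it.
- robot.close_job(): hands the job in; it is judged then, once.
The state is a dict: "time": time; "joint_positions": joint angles; "qvel": joint speeds; "joint_torque": joint torques, N m; "tool_pos": TCP position; "ee_rot": TCP orientation; "wrist_force": force on the tool from outside, world axes, zero at the start; "wrist_torque": the same for the moment, N m; "width": finger opening in m; "finger_force": force on a finger pad.
Only numpy, scipy, OpenCV 4.12 (cv2) and the standard library are available. Lean on these libraries where they do the work, as an engineer would, in place of code of your own. Each camera call takes 0.05 s, during which the arm holds its last target. There are 200 camera calls.

## Task

Set the beech block up for marking out by pushing it with the fingertips, without ever pinching or lifting it: first push it across the bench until its long side lies flat against the aluminium fence, while still well short of the orange end stop, then slide it along the fence until its end butts against the orange stop. Leave it flush against both, standing on the bench clear of the hand, and do not disturb the tape measure, the dark walnut offcut or the roll of masking tape.

Things in the scene. Friction and masses are not known exactly. Their poses are not given: they have to be found in the camera images.
- beech_block: pale beech block, loose, 32 x 100 x 32 mm (x, y, z), weighs under 0.1 kg, lying on the bench with its long side roughly along the fence, up to 0.5 rad askew, on the robot's side of the fence, its centre 80 to 140 mm (along the fence) right of where it must end. Origin: centre of its underside; its y axis runs along its length, z up.
- stop_jig: fixed L-shaped stop, 20 mm high: aluminium fence, at its left end an orange stop projecting toward the robot. Origin: inner corner of fence and stop, bench height; x through the fence away from the robot, y along it to the left. Fence face x=0, y -0.26 to 0, 24 mm thick; stop face y=0, x -0.07 to 0, 20 mm thick. Seated, the block's origin is at x=-0.016, y=-0.050, its y axis along the fence.
- tape_measure: yellow tape measure, loose bystander, 37 x 81 x 62 mm, origin at the centre of its underside
- walnut_wedge: dark walnut offcut with one slanting end, loose bystander, 60 x 100 x 26 mm, origin at the centre of its underside
- masking_tape: roll of masking tape lying flat, loose bystander, diameter 101 mm, 25 mm high, origin at the centre of its underside

How it is judged:
By the outcome, as a careful person would: the job done as asked, in the order asked, and still so for the second after the job is handed in, with the robot touching nothing.
It also fails if it takes over 48 s, if anything falls off the work surface, if the arm or the gripper's body presses on something with over 40 N, if the wrist force passes 120 N, or if a joint passes its speed limit or range.

## Working session

There is one attempt and no reset: what is moved stays moved. The work goes in short steps, Python scripts to look and compute and a tool call to move; the robot and the scene stay as the last step left them, time stands still between calls to the robot, and variables do not carry over. Pictures are saved under pics/ and viewed, at most 10 in all, crops included, and the job is handed in when it is done.

Besides the shell and the picture viewer there is one more tool, called after "Call:" as a command line: name --argument value ..., lists and objects as JSON in quotes. arm_command: Moves the arm, as the interface text tells. Its arguments: {"type":"object","properties":{"targets":{"type":"array"}},"required":["targets"]}

```bash
mkdir -p pics; cat > h.py <<'E'
import numpy as np, cv2
from bench import robot
def snap(n,f):
    s=robot.snapshot(n); cv2.imwrite('pics/'+f,s['color'][:,:,::-1]); np.savez('pics/'+f+'.npz',**s); return s
def cloud(s,T=None):
    K=np.array([[s['fx'],0,s['cx']],[0,s['fy'],s['cy']],[0,0,1]])
    u,v=np.meshgrid(np.arange(640.),np.arange(400.))
    p=cv2.undistortPoints(np.stack([u,v],-1).reshape(-1,1,2),K,np.array(s['dist_coeffs'],float)).reshape(400,640,2)
    z=s['range_z']; P=np.dstack([p*z[...,None],z])
    T=s['T'] if T is None else T
    W=P@T[:3,:3].T+T[:3,3]; W[z==0]=np.nan; return W
E
python3 - <<'E'
from h import *
s=snap('top','top.png'); o=robot.get_obs(); print(o)
W=cloud(s); print(np.nanmedian(W[...,2]),W[200,320],W[200,420],W[300,320])
E
```

```text
{'time': 0.05, 'joint_positions': array([-1.27509688e+00,  8.79239550e-02,  1.37222118e+00, -8.48188759e-06,
        1.68361137e+00, -1.03119875e-01]), 'qvel': array([ 0.00051874, -0.00162208, -0.00175338,  0.00303279,  0.00023689,
       -0.00178652]), 'joint_torque': array([ 2.45397743e-03, -3.41537654e+01, -3.03594410e+01,  7.20582926e-02,
        3.04921903e-02, -1.00439920e-04]), 'tool_pos': array([ 0.21340487, -0.50631841,  0.20433794]), 'ee_rot': array([-3.13943943e+00, -2.14355821e-04,  3.98818148e-01]), 'wrist_force': array([ 0.55047156, -0.23858244, -0.08724278]), 'wrist_torque': array([0.06002846, 0.01186558, 0.00534869]), 'finger_force': 0.0, 'width': 0.09377492588179548}
0.000778583106329167 [ 0.47774493  0.1983652  -0.00226174] [ 0.47718862 -0.06769845 -0.00081697] [ 0.12731855  0.19466054 -0.85817397]
```

View pics/top.png

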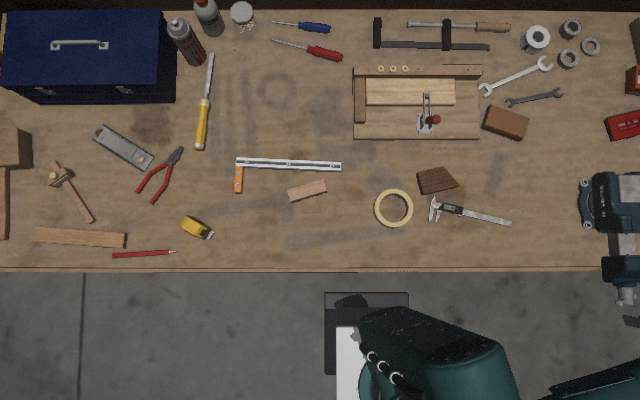

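The top view shows the fence from about (237,160) to (341,167), the orange stop at (239,178), the block at (307,190), the masking tape at (393,208) and the yellow tape measure at (196,227). Next I'll enlarge and measure.

```bash
python3 - <<'E'
from h import *
s=dict(np.load('pics/top.png.npz')); W=cloud(s); c=s['color']
cv2.imwrite('pics/c.png',cv2.resize(c[145:215,225:350,::-1],None,fx=6,fy=6,interpolation=cv2.INTER_CUBIC))
H=W[...,2]
def comp(x0,x1,y0,y1,lo,hi):
    m=np.zeros(H.shape,np.uint8); m[y0:y1,x0:x1]=(H[y0:y1,x0:x1]>lo)&(H[y0:y1,x0:x1]<hi)
    P=W[m>0]; r=cv2.minAreaRect(P[:,:2].astype(np.float32)*1000); print(m.sum(),np.median(P,0).round(4),r, cv2.boxPoints(r).round(1).tolist())
comp(283,335,176,206,.022,.045)   # block
comp(243,348,150,175,.012,.03)   # fence
comp(230,246,166,197,.012,.03)   # stop
comp(370,418,185,232,.015,.04)
comp(175,218,210,245,.03,.09)
E
```

```text
488 [0.5    0.2347 0.0326] ((500.921875, 234.2833251953125), (32.991024017333984, 99.5213394165039), 16.662904739379883) [[470.8999938964844, 277.20001220703125], [499.3999938964844, 181.89999389648438], [531.0, 191.3000030517578], [502.5, 286.70001220703125]]
926 [0.5709 0.2745 0.0208] ((572.119873046875, 272.71649169921875), (259.33282470703125, 25.26311683654785), 87.17770385742188) [[553.0999755859375, 143.8000030517578], [578.4000244140625, 142.60000610351562], [591.0999755859375, 401.6000061035156], [565.9000244140625, 402.79998779296875]]
216 [0.5323 0.4143 0.0204] ((533.1875610351562, 414.99127197265625), (25.309886932373047, 71.82483673095703), 81.11554718017578) [[495.79998779296875, 408.0], [566.7000122070312, 396.8999938964844], [570.5999755859375, 421.8999938964844], [499.70001220703125, 433.0]]
607 [0.4559 0.008  0.0256] ((455.7905578613281, 8.798542022705078), (98.32968139648438, 99.68583679199219), 0.007116393651813269) [[406.6000061035156, 58.599998474121094], [406.6000061035156, -41.099998474121094], [505.0, -41.0], [504.8999938964844, 58.599998474121094]]
422 [0.4047 0.5165 0.0593] ((405.0028381347656, 520.9254150390625), (71.66129302978516, 37.699432373046875), 60.30719757080078) [[370.8999938964844, 499.1000061035156], [403.6000061035156, 480.5], [439.1000061035156, 542.7000122070312], [406.3999938964844, 561.4000244140625]]
```

View pics/c.png

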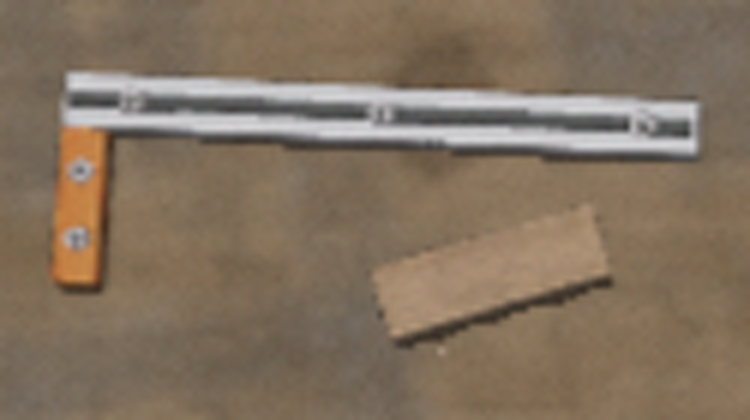

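The crop agrees with the depth fit. The fence face runs (553,144)→(566,402) mm, with the corner near (566,402) and jig yaw about -0.049. The block centre is at (501,234) mm, with yaw +0.29. I'll work out the approach next.

```bash
cat >> h.py <<'E'
from scipy.spatial.transform import Rotation as R
YJ=-0.049; C=np.array([.566,.402]); RJ=np.array([[np.cos(YJ),-np.sin(YJ)],[np.sin(YJ),np.cos(YJ)]])
def jig(p): return (np.asarray(p)[...,:2]-C)@RJ
def wor(p): return C+RJ@np.array(p)
def go(p0,yaw0,xj,yj,z,yawj):
    "commanded pose (world p0,yaw0) -> jig target: rotvec deg, shift mm, new pose"
    A=R.from_euler('xyz',[np.pi,0,yaw0]); yaw=YJ+yawj; B=R.from_euler('xyz',[np.pi,0,yaw]); p=np.r_[wor([xj,yj]),z]
    print('turn',(A.inv()*B).as_rotvec(degrees=True).round(2),'shift',(A.inv().apply(p-p0)*1e3).round(1),'pose',p.round(4),round(yaw,4))
E
python3 - <<'E'
from h import *
print(jig(np.array([[470.9,277.2],[499.4,181.9],[531,191.3],[502.5,286.7],[500.9,234.3]])/1000).round(4))
go(np.array([.214,-.507,.206]),.399,-.14,-.163,.12,0)
E
```

```text
[[-0.0889 -0.1293]
 [-0.0557 -0.2231]
 [-0.0246 -0.2122]
 [-0.0578 -0.1183]
 [-0.0568 -0.1707]]
turn [ 0.   -0.   25.67] shift [ 480.7 -614.6   86. ] pose [0.4182 0.2461 0.12  ] -0.049
```

Call:
arm_command --targets '[0, 0, 25.7, 481, -615, 86, -0.28, 0, 0, 25.7, 481, -615, 86, -0.28, 0, 0, 25.7, 481, -615, 86, -0.28, 0, 0, 25.7, 481, -615, 86, -0.28, 0, 0, 25.7, 481, -615, 86, -0.28, 0, 0, 25.7, 481, -615, 86, -0.28, 0, 0, 25.7, 481, -615, 86, -0.28, 0, 0, 25.7, 481, -615, 86, -0.28, 0, 0, 25.7, 481, -615, 86, -0.28, 0, 0, 25.7, 481, -615, 86, -0.28, 0, 0, 25.7, 481, -615, 86, -0.28, 0, 0, 25.7, 481, -615, 86, -0.28, 0, 0, 25.7, 481, -615, 86, -0.28, 0, 0, 25.7, 481, -615, 86, -0.28, 0, 0, 25.7, 481, -615, 86, -0.28, 0, 0, 25.7, 481, -615, 86, -0.28, 0, 0, 25.7, 481, -615, 86, -0.28, 0, 0, 25.7, 481, -615, 86, -0.28, 0, 0, 25.7, 481, -615, 86, -0.28, 0, 0, 25.7, 481, -615, 86, -0.28]'

```text
time: 2.05
tool_pos: [0.418, 0.2454, 0.1197]
ee_rot: [3.141, -0.0, -0.052]
wrist_force: [-0.3, 0.4, 0.9]
width: 0.0601
finger_force: 0.0
```

```bash
python3 - <<'E'
from h import *
o=robot.get_obs(); s=snap('wrist','w1.png')
T=np.eye(4); T[:3,:3]=R.from_euler('xyz',o['ee_rot']).as_matrix(); T[:3,3]=o['tool_pos']; T=T@s['T_tool_cam']
W=cloud(s,T); np.save('pics/w1W.npy',W); J=jig(W); print(s['T_tool_cam'].round(3), (W[200,320]).round(3))
E
```

```text
[[-0.001 -0.973 -0.233  0.068]
 [ 1.    -0.001 -0.001  0.   ]
 [ 0.001 -0.233  0.973 -0.181]
 [ 0.     0.     0.     1.   ]] [0.413 0.247 0.002]
```

View pics/w1.png

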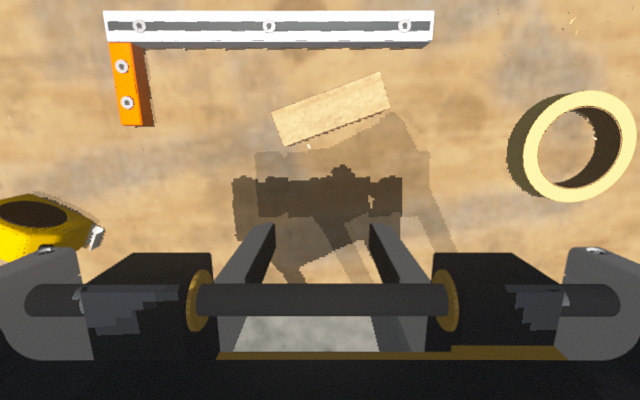

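The wrist view shows the fence's near top edge along row ~41 (columns 140–433), the stop's inner edge at column ~135–143, and the block at (330,108). I'll refine the jig from its top-face points.

```bash
python3 - <<'E'
from h import *
W=np.load('pics/w1W.npy'); H=W[...,2]
print('bench z',np.nanmedian(H[150:180,160:250]))
# fence near edge: per column last row with top z
m=(H>.014)&(H<.026)
E=[]
for u in range(165,425,5):
    r=np.where(m[25:60,u])[0]
    # top face ends where z drops; use last row >0.017
    r=[k for k in r if H[25+k,u]>.0165]; E.append(W[25+r[-1],u])
E=np.array(E); f=np.polyfit(E[:,1],E[:,0],1); print('fence x=%.4f*y+%.4f'%tuple(f),'res',np.std(E[:,0]-np.polyval(f,E[:,1])), 'zs',E[:,2].mean())
print('px',[ (round(*[float(a)]*1,4)) for a in E[::10,0]])
S=[]
for v in range(55,120,5):
    r=np.where(H[v,100:165]>.0165)[0]; S.append(W[v,100+r[-1]])
print('stop inner',np.array(S).round(4)[::4].tolist())
r=np.where(H[28,400:460]>.0165)[0]; print('fence right end',W[28,400+r[-1]])
b=np.zeros(H.shape,bool); b[60:155,260:400]=True; b&=(H>.026)&(H<.04)
P=W[b]; rr=cv2.minAreaRect((jig(P)*1000).astype(np.float32)); print('block jig',rr,cv2.boxPoints(rr).round(1).tolist(),np.median(P[:,2]))
E
```

```text
bench z 0.0022878036617109965
fence x=0.0503*y+0.5463 res 0.0001987666891386119 zs 0.018176928918182518
px [0.5649, 0.5631, 0.5608, 0.5583, 0.5563, 0.5538]
stop inner [[0.5569, 0.4034, 0.0173], [0.5404, 0.4039, 0.0175], [0.5235, 0.4042, 0.0167], [0.506, 0.4057, 0.0168]]
fence right end [0.5636562  0.14337522 0.02155721]
block jig ((-56.56732940673828, -171.10060119628906), (31.944618225097656, 99.98638916015625), 19.426715850830078) [[-88.30000305175781, -129.3000030517578], [-55.0, -223.60000610351562], [-24.899999618530273, -212.89999389648438], [-58.099998474121094, -118.5999984741211]] 0.03416983659869827
```

Call:
arm_command --targets '[0, 0, 0, 0, 0, 50, -0.28, 0, 0, 0, 0, 0, 95, -0.28, 0, 0, 0, 0, 0, 108, -0.28, 0, 0, 0, 0, 0, 108, -0.28, 0, 0, 0, 20, 0, 108, -0.28, 0, 0, 0, 35, 0, 108, -0.28, 0, 0, 0, 45, 0, 108, -0.28, 0, 0, 0, 52, 0, 108, -0.28, 0, 0, 0, 58, 0, 108, -0.28, 0, 0, 0, 64, 0, 108, -0.28, 0, 0, 0, 70, 0, 108, -0.28, 0, 0, 0, 75, 0, 108, -0.28, 0, 0, 0, 80, 0, 108, -0.28, 0, 0, 0, 84, 0, 108, -0.28, 0, 0, 0, 88, 0, 108, -0.28, 0, 0, 0, 91, 0, 108, -0.28, 0, 0, 0, 94, 0, 108, -0.28, 0, 0, 0, 96, 0, 108, -0.28, 0, 0, 0, 97, 0, 108, -0.28, 0, 0, 0, 97, 0, 108, -0.28]'

```text
time: 4.1
tool_pos: [0.5151, 0.2418, 0.0114]
ee_rot: [3.142, -0.0, -0.05]
wrist_force: [-0.2, -0.0, -0.1]
width: 0.0597
finger_force: 0.0
```

```bash
cat >> h.py <<'E'
def look(f):
    o=robot.get_obs(); s=snap('wrist',f)
    T=np.eye(4); T[:3,:3]=R.from_euler('xyz',o['ee_rot']).as_matrix(); T[:3,3]=o['tool_pos']; T=T@s['T_tool_cam']
    print('tcp jig',jig(o['tool_pos']).round(4),o['tool_pos'],o['wrist_force'])
    W=cloud(s,T); H=W[...,2]; J=jig(W)
    b=(H>.025)&(H<.042)&(J[...,0]>-.12)&(J[...,0]<.0)&(J[...,1]>-.26)&(J[...,1]<.0)
    b=cv2.morphologyEx(b.astype(np.uint8),cv2.MORPH_OPEN,np.ones((3,3)))>0
    rr=cv2.minAreaRect((J[b]*1000).astype(np.float32)); print('block jig',b.sum(),rr,cv2.boxPoints(rr).round(1).tolist())
    return W,J,s
E
python3 -c "
from h import *
look('w2.png')"
```

```text
tcp jig [-0.043  -0.1625] [0.51513865 0.24180033 0.01140614] [-0.22606437 -0.02740495 -0.07156954]
block jig 10829 ((-25.531967163085938, -173.48175048828125), (105.9959945678711, 50.19687271118164), 89.85962677001953) [[-50.79999923706055, -226.39999389648438], [-0.6000000238418579, -226.5], [-0.30000001192092896, -120.5], [-50.5, -120.4000015258789]]
```

View pics/w2.png

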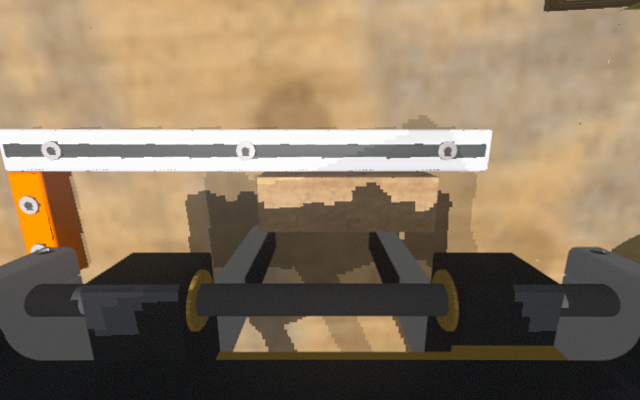

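The block (columns 258–438, rows 177–232) is now parallel to the fence (edge at row 171) with about 3 mm still to go. I'll press gently.

Call:
arm_command --targets '[0, 0, 0, 1, 0, 0, -0.28, 0, 0, 0, 2, 0, 0, -0.28, 0, 0, 0, 3, 0, 0, -0.28, 0, 0, 0, 4, 0, 0, -0.28, 0, 0, 0, 4, 0, 0, -0.28, 0, 0, 0, 4, 0, 0, -0.28]'

```text
time: 4.75
tool_pos: [0.5164, 0.2418, 0.0115]
ee_rot: [3.141, 0.005, -0.05]
wrist_force: [-7.3, 0.1, 5.1]
width: 0.0599
finger_force: 3.7
```

Call:
arm_command --targets '[0, 0, 0, -8, 0, 0, -0.28, 0, 0, 0, -25, 0, 0, -0.28, 0, 0, 0, -25, 0, -50, -0.28, 0, 0, 0, -25, 0, -100, -0.28, 0, 0, -8, -25, 20, -108, 1, 0, 0, -90, 22, 107, -108, 1, 0, 0, -90, 22, 107, -108, 1, 0, 0, -90, 22, 107, -108, 1, 0, 0, -90, 22, 107, -108, 1, 0, 0, -90, 22, 107, -108, 1, 0, 0, -90, 22, 107, -108, 1, 0, 0, -90, 22, 107, -108, 1, 0, 0, -90, 22, 107, -108, 1, 0, 0, -90, 22, 107, -108, 1, 0, 0, -90, 22, 107, -108, 1, 0, 0, -90, 22, 107, -108, 1, 0, 0, -90, 22, 107, -108, 1, 0, 0, -90, 22, 107, -108, 1]'

```text
time: 6.55
tool_pos: [0.5356, 0.1336, 0.1195]
ee_rot: [3.141, 0.0, 1.52]
wrist_force: [0.0, -0.1, -0.2]
width: 0.0005
finger_force: 0.0
```

```bash
python3 -c "
from h import *
W,J,s=look('w3.png'); print(robot.get_obs()['ee_rot'])"
```

```text
tcp jig [-0.0172 -0.2695] [0.53564182 0.13364061 0.11948517] [ 0.02831166 -0.13931157 -0.23578728]
block jig 4499 ((-15.98897933959961, -176.7182159423828), (98.91150665283203, 31.84554672241211), 89.94308471679688) [[-32.0, -226.1999969482422], [-0.10000000149011612, -226.1999969482422], [-0.0, -127.30000305175781], [-31.899999618530273, -127.19999694824219]]
[3.14119664e+00 1.37761056e-04 1.51983577e+00]
```

View pics/w3.png

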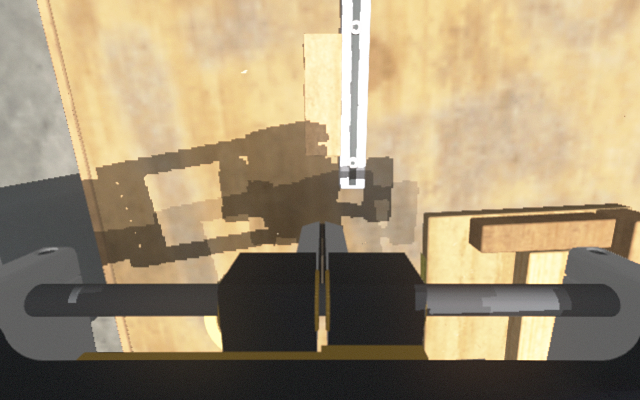

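The block lies flush on the fence (jig x -32..0 mm) with its right end at jig y -226 mm. I'll lower the fingers and slide it along.

Call:
arm_command --targets '[0, 0, 0, 0, 0, 50, 1, 0, 0, 0, 0, 0, 95, 1, 0, 0, 0, 0, 0, 108, 1, 0, 0, 0, 10, 0, 108, 1, 0, 0, 0, 22, 0, 108, 1, 0, 0, 0, 28, 0, 108, 1, 0, 0, 0, 33, 0, 108, 1, 0, 0, 0, 37, 0, 108, 1, 0, 0, 0, 41, 0, 108, 1, 0, 0, 0, 47, 0, 108, 1, 0, 0, 0, 53, 0, 108, 1, 0, 0, 0, 59, 0, 108, 1, 0, 0, 0, 66, 0, 108, 1, 0, 0, 0, 73, 0, 108, 1, 0, 0, 0, 80, 0, 108, 1, 0, 0, 0, 87, 0, 108, 1, 0, 0, 0, 94, 0, 108, 1, 0, 0, 0, 101, 0, 108, 1, 0, 0, 0, 105, 0, 108, 1, 0, 0, 0, 105, 0, 108, 1]'

```text
time: 8.6
tool_pos: [0.5406, 0.2394, 0.0113]
ee_rot: [-3.141, -0.001, 1.522]
wrist_force: [-0.4, 0.8, 0.6]
width: 0.0004
finger_force: 0.0
```

```bash
python3 -c "
from h import *
W,J,s=look('w4.png')"
```

```text
tcp jig [-0.0174 -0.1636] [0.54063471 0.23940985 0.01126927] [-0.38711757  0.80532024  0.58059368]
block jig 11817 ((-17.48686981201172, -105.13758850097656), (102.18521118164062, 32.167423248291016), 89.9142837524414) [[-33.599998474121094, -156.1999969482422], [-1.5, -156.3000030517578], [-1.2999999523162842, -54.099998474121094], [-33.5, -54.0]]
```

View pics/w4.png

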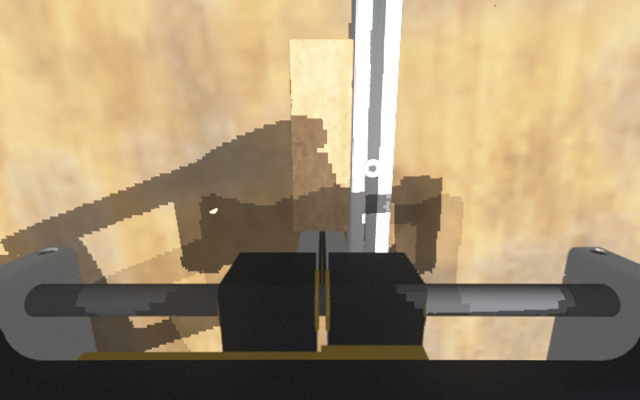

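The block (columns 290–353) is still parallel to the fence, with its left end about 55 mm short of the stop. I'll continue.

Call:
arm_command --targets '[0, 0, 0, 4, 0, 0, 1, 0, 0, 0, 9, 0, 0, 1, 0, 0, 0, 15, 0, 0, 1, 0, 0, 0, 21, 0, 0, 1, 0, 0, 0, 27, 0, 0, 1, 0, 0, 0, 33, 0, 0, 1, 0, 0, 0, 39, 0, 0, 1, 0, 0, 0, 44, 0, 0, 1, 0, 0, 0, 48, 0, 0, 1, 0, 0, 0, 51, 0, 0, 1, 0, 0, 0, 53, 0, 0, 1, 0, 0, 0, 55, 0, 0, 1, 0, 0, 0, 56, 0, 0, 1, 0, 0, 0, 57, 0, 0, 1, 0, 0, 0, 58, 0, 0, 1, 0, 0, 0, 58, 0, 0, 1, 0, 0, 0, 58, 0, 0, 1]'

```text
time: 10.35
tool_pos: [0.5435, 0.2946, 0.0115]
ee_rot: [-3.141, 0.003, 1.521]
wrist_force: [-0.7, -5.4, 1.0]
width: 0.0006
finger_force: 2.6
```

The fingers met the stop through the block at about 5 N. I'll back off, lift and check.

Call:
arm_command --targets '[0, 0, 0, -4, 0, 0, 1, 0, 0, 0, -20, 0, 0, 1, 0, 0, 0, -40, 0, 0, 1, 0, 0, 0, -40, 0, -50, 1, 0, 0, 0, -40, 0, -100, 1, 0, 0, 0, -40, 0, -108, 1, 0, 0, 0, -40, 0, -108, 1]'

```text
time: 11.05
tool_pos: [0.5434, 0.2566, 0.1229]
ee_rot: [3.135, -0.003, 1.521]
wrist_force: [0.0, 0.2, -0.2]
width: 0.0002
finger_force: 0.0
```

```bash
python3 - <<'E'
from h import *
W,J,s=look('w5.png'); cv2.imwrite('pics/w5c.png',cv2.resize(s['color'][0:270,220:420,::-1],None,fx=2.2,fy=2.2))
E
```

```text
tcp jig [-0.0154 -0.1463] [0.54343555 0.25662934 0.12293128] [ 0.02165515  0.19027225 -0.1966453 ]
block jig 4402 ((-17.384851455688477, -49.224918365478516), (98.45906829833984, 32.05667495727539), 89.89130401611328) [[-33.5, -98.4000015258789], [-1.399999976158142, -98.5], [-1.2999999523162842, -0.0], [-33.29999923706055, 0.0]]
```

View pics/w5c.png

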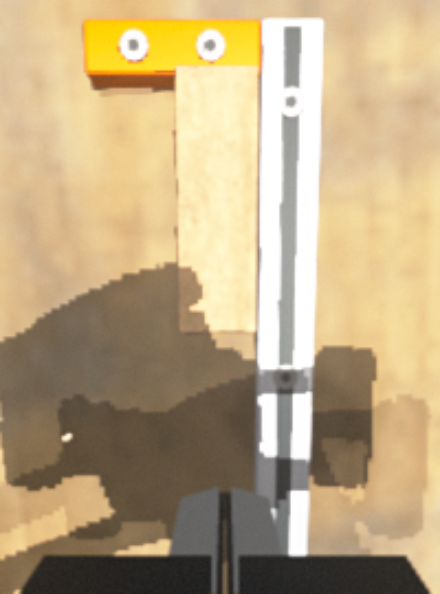

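The block's left end meets the stop (crop row 66). A hairline of about 1 mm may remain at the fence (block edge column 256, fence 258). I'll square it with a light two-finger press, as before.

Call:
arm_command --targets '[0, 0, 90, 89, -68, 0, -0.28, 0, 0, 90, 89, -68, 0, -0.28, 0, 0, 90, 89, -68, 0, -0.28, 0, 0, 90, 89, -68, 0, -0.28, 0, 0, 90, 89, -68, 0, -0.28, 0, 0, 90, 89, -68, 0, -0.28, 0, 0, 90, 89, -68, 0, -0.28, 0, 0, 90, 89, -68, 0, -0.28, 0, 0, 90, 89, -68, 0, -0.28, 0, 0, 90, 89, -68, 0, -0.28, 0, 0, 90, 89, -68, 0, -0.28, 0, 0, 90, 89, -68, 0, -0.28, 0, 0, 90, 89, -68, 0, -0.28]'

```text
time: 12.4
tool_pos: [0.4772, 0.3481, 0.1172]
ee_rot: [3.139, 0.003, -0.048]
wrist_force: [-0.5, -0.1, 0.4]
width: 0.0605
finger_force: 0.0
```

```bash
python3 -c "
from h import *
W,J,s=look('w6.png'); print(robot.get_obs()['ee_rot'], robot.get_obs()['width'])"
```

```text
tcp jig [-0.0861 -0.0582] [0.47718935 0.34810713 0.1171508 ] [-0.526431   -0.09282168  0.41819234]
block jig 4256 ((-16.589120864868164, -49.416648864746094), (98.72897338867188, 31.511083602905273), 89.99885559082031) [[-32.29999923706055, -98.80000305175781], [-0.800000011920929, -98.80000305175781], [-0.800000011920929, -0.10000000149011612], [-32.29999923706055, -0.10000000149011612]]
[ 3.13994739e+00  2.42619084e-03 -4.81445307e-02] 0.06018847140283497
```

View pics/w6.png

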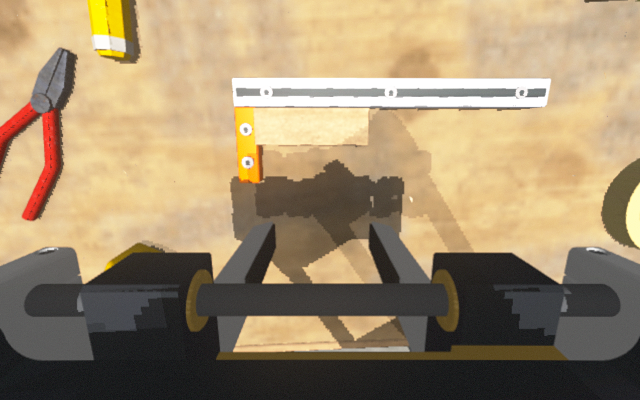

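The block looks seated against both faces: fence edge at row 107, stop edge at column 256. A light press confirms it.

Call:
arm_command --targets '[0, 0, 0, 0, 0, 50, -0.28, 0, 0, 0, 0, 0, 95, -0.28, 0, 0, 0, 0, 0, 107, -0.28, 0, 0, 0, 15, 0, 107, -0.28, 0, 0, 0, 30, 0, 107, -0.28, 0, 0, 0, 38, 0, 107, -0.28, 0, 0, 0, 41, 0, 107, -0.28, 0, 0, 0, 43, 0, 107, -0.28, 0, 0, 0, 45, 0, 107, -0.28, 0, 0, 0, 46, 0, 107, -0.28, 0, 0, 0, 46, 0, 107, -0.28, 0, 0, 0, 46, 0, 107, -0.28]'

```text
time: 13.65
tool_pos: [0.5216, 0.3468, 0.013]
ee_rot: [3.141, 0.004, -0.049]
wrist_force: [-6.2, -0.1, 4.6]
width: 0.0601
finger_force: 3.0
```

Call:
arm_command --targets '[0, 0, 0, -5, 0, 0, -0.28, 0, 0, 0, -25, 0, 0, -0.28, 0, 0, 0, -45, 0, 0, -0.28, 0, 0, 0, -45, 0, -50, -0.28, 0, 0, 0, -45, 0, -100, -0.28, 0, 0, 0, -45, 0, -120, -0.28, 0, 0, 0, -45, 0, -120, -0.28, 0, 0, 0, -45, 0, -120, -0.28]'

```text
time: 14.45
tool_pos: [0.479, 0.3486, 0.132]
ee_rot: [3.141, -0.0, -0.05]
wrist_force: [-0.7, -0.7, -0.2]
width: 0.0602
finger_force: 0.0
```

```bash
python3 - <<'E'
from h import *
W,J,s=look('w7.png')
a=s['color'][60:200,200:420,::-1]; t=snap('scene','s.png')
cv2.imwrite('pics/fin.png',cv2.resize(a,None,fx=3.5,fy=3.5,interpolation=cv2.INTER_CUBIC))
E
```

```text
tcp jig [-0.0843 -0.0576] [0.47895651 0.34860083 0.13197121] [-0.66550097 -0.74553301 -0.15062532]
block jig 3735 ((-15.746397972106934, -49.45392608642578), (98.6780776977539, 30.586435317993164), 89.92579650878906) [[-31.100000381469727, -98.80000305175781], [-0.5, -98.80000305175781], [-0.4000000059604645, -0.10000000149011612], [-31.0, -0.10000000149011612]]
```

View pics/fin.png

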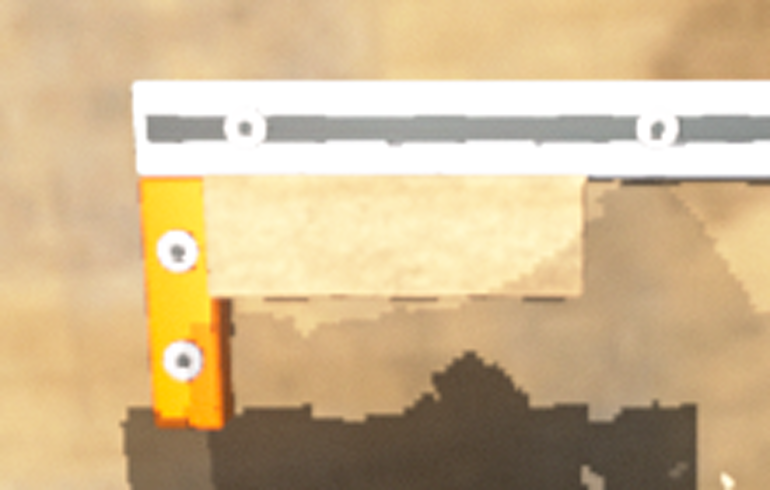

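View pics/s.png

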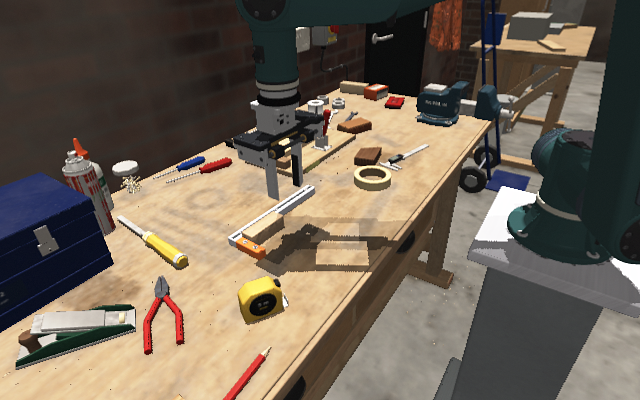

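The close-up shows the block tight against the fence (row 176) and the stop (column 206). In the scene view the bystanders are undisturbed and the hand is well above the block.

```bash
python3 -c "
from bench import robot
print(robot.close_job())"
```

```text
the job is handed in; nothing more can be done
None
```

I pushed the beech block flat against the fence, slid it along until it butted against the orange stop, and handed the job in at about 14.5 s; it looked flush with both in the last close-up, with the hand clear and the tape measure, walnut offcut and masking tape undisturbed.

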